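# Un-nest the sorting pans and put them in their size rows

## Task

The small and medium sorting pans have been left nested in the empty large pan. Without lifting them, slide them out through the open mouths and across the bench, each to the near (robot) end of the row of its own size: close beside the last pan there (a finger's breadth at most), square to it, mouths level and facing the same way. Keep the brass movement standing in the small pan, and leave the large pan and everything else where they are.

Things in the scene. Friction and masses are not known exactly. Their poses are not given: they have to be found in the camera images.
- large_pan: Grey sheet-metal sorting pan, open on top and at one end (mouth), 200 mm long (y), 140 wide (x); walls 60 high at the back, side walls sloping to 25 at the mouth. 3 mm sheet, no lip. Origin: centre of underside; +y out of the mouth, z up. 0.4 kg, loose, at the near end of the large row, mouth to the robot's left (world +y within 0.15 rad). Holds the nest; stays there.
- medium_pan: Grey sheet-metal sorting pan, open on top and at one end (mouth), 145 mm long (y), 106 wide (x); walls 52 high at the back, side walls sloping to 22 at the mouth. 3 mm sheet, no lip. Origin: centre of underside; +y out of the mouth, z up. About 0.22 kg. Starts on the large pan's floor (origin 3 mm above the bench), mouths about level, with 50 mm free between the back walls, 14 mm each side.
- small_pan: Grey sheet-metal sorting pan, open on top and at one end (mouth), 90 mm long (y), 76 wide (x); walls 44 high at the back, side walls sloping to 20 at the mouth. 3 mm sheet, no lip. Origin: centre of underside; +y out of the mouth, z up. About 0.12 kg. Starts on the medium pan's floor (origin 6 mm above the bench), mouths about level, with 50 mm free between the back walls, 12 mm each side.
- small_pan_mouth (a point): Middle of the small pan's mouth, at its underside: 45 mm along +y from the pan's origin.
- medium_pan_mouth (a point): Middle of the medium pan's mouth, at its underside: 72.5 mm along +y from the pan's origin.
- movement: Brass clockwork movement, a black drum 52 mm across with brass plates above (38 mm high, thin arbor up to 60 mm), about 0.12 kg; stands loose on the floor of the small pan. Origin: centre of its underside, z up.
- large_row1: Pan like large_pan, same origin and axes; the one of the large row nearest the robot. Loose, holds three movements; not to be moved. The large pan that holds the nest stands beside it on its -x side, 12 mm away.
- medium_row1: Pan like medium_pan, same origin and axes; the one of the medium row nearest the robot. Loose, holds two movements; not to be moved. One more stands close behind it on its +x side. The medium pan belongs beside it on its -x side: its origin about 112 mm from this one along this pan's -x (6 mm gap), mouths level. Which of the two rows is farther left changes from start to start.
- small_row1: Pan like small_pan, same origin and axes; the one of the small row nearest the robot. Loose, holds one movement; not to be moved. One more stands close behind it on its +x side. The small pan belongs beside it on its -x side: its origin about 82 mm from this one along this pan's -x (6 mm gap), mouths level.
- spare_movement: Another such movement standing alone on the bench, behind the large pans. Not to be moved. Origin: centre of its underside.
- canister: Dark spray canister with red cap, 53 mm across, 198 mm high, standing to the left. Not to be moved. Origin: centre of its underside.
- screwdriver: Screwdriver 170 mm long lying at the left. Not to be moved.
Not all that is in view belongs to the job. What is shaped like the medium_pan but blue or pink is not meant. Leave any blue or orange look-alike of the movement alone.

How it is judged:
By the outcome, as a careful person would: the job done as asked, in the order asked, and still so for the second after the job is handed in, with the robot touching nothing.
It also fails if it takes over 69 s, if anything falls off the work surface, if the arm or the gripper's body presses on something with over 40 N, if the wrist force passes 120 N, or if a joint passes its speed limit or range.

## Robot

A 7-joint arm with a two-finger parallel gripper is mounted at the origin on the work surface. World frame = base frame: x ahead of the robot, y to its left, z up, the work surface at z = 0. Lengths are in m, angles in rad, forces in N, time in s.
With the tool pointing down it reaches from about 0.4 to 0.875 m from the base axis. Payload 6.5 kg.
Tool frame: the origin (TCP) lies between the finger pads; the fingertips stand 19 mm ahead of it and the grasp point (between the pads) is the TCP; z points along the fingers, y is the line along which they close (so a half turn about z gives the same grasp; the last joint's range is limited). The gripper opens to 88 mm and grips with 3 to 60 N. Pads are 18 mm wide; open, the fingers measure 123 mm over their backs; the gripper's body (75 mm by 187 mm) begins 45 mm behind the grasp point.
Start: joints at [1.211, 0.536, -0.004, 1.538, 0.003, 1.067, -0.071], TCP at [0.188, -0.622, 0.258] pointing down, gripper open.
Joint ranges: [-2.7, 2.7], [-0.37, 2.16], [-1.27, 1.26], [0.24, 2.4], [-1.31, 4.45], [0.19, 1.91], [-2.76, 2.76]. Speed limits (rad/s): [2.39, 2.39, 3.14, 3.14, 3.14, 3.14, 3.14].

## Interface

Orientations are given as a rotation vector (axis times angle).
In Python, from cell import arm gives the robot as it stands.
- The arm moves only by the shell command python3 -m jog 'ROWS' [FORCE]. ROWS is a JSON object of lists of equal length, an entry for each row: "jaw": the closure, from 0 (fully open) to 1 (shut); "delta_pos": the shift along the tool's x, y, z in m, a list of three; "roll": the turn about the tool's z in rad. A call has 1 to 20 rows; each row is the pose to reach, as a shift and turn from the pose commanded when the call began, along the tool's axes at that moment; what a row does not reach only later rows make up. A row lasts 1/10 s, in which the tool goes at most 50 mm and 8.59 degrees, less where a joint would pass 70% of its speed; a pose out of reach is approached as far as the arm can. A call with a gripper value outside its range is refused whole. The fingers move at their own pace and stop on an object; FORCE is the grip in N (left out, the last holds). Time passes only in rows, so rows that repeat a pose let the fingers close. It gives the time, the measured TCP pose, the force, the opening and the grip force at its end, in the units of the state.
- arm.get_obs(): the state, without advancing time (a new reading comes with each control period).
- arm.capture(name): name is "side" or "top"; returns (picture, depth): 480x640x3 uint8, red, green, blue; 480x640 float32, m along the optical axis (not along the pixel's ray), 0 where there is no reading.
- arm.camera_model(name): a dict with "mtx" (3x3 intrinsics, pixels), "world_from_camera" (4x4, takes a point from camera to world coordinates). Camera axes: x right, y up, looking along -z (the intrinsics and any distortion apply to the point x, -y, -z); pixel columns grow to the right and rows downward; lengths in m; the calibration is good to about 2 mm. A picture is of the moment at which its call begins. camera_model takes no time and is no camera call.
- arm.job_done(): hands the job in; it is judged then, once.
Trained networks look in the newest picture that a camera, given by its name, has taken for a name from the list of things; names that differ only in an ending like _2 or _b are one class to them, and where a whole thing is asked for, a point or a joint stands for the part that bears it (a point fixed in the world has none). Each returns a list of dicts, best first, with "score" (0 to 1); they miss things now and then, are a little off and sometimes report something else, mostly with a low value. They report only what shows in the picture. A call takes as long as a camera call. They do not tell look-alikes from the thing itself.
- arm.recognise(name, camera): "uv" ([column, row] in pixels, amid what is visible of it).
- arm.silhouettes(name, camera): "region" (480x640 bool, what is visible of it) and "uv" ([column, row] in pixels, amid what is visible of it).
- arm.mark_of(name, camera): "uv" ([column, row] in pixels: a listed point, or the origin of a listed thing).
The state is a dict: "t": time; "joint_pos": joint angles; "qd": joint speeds; "effort": joint torques, N m; "position": TCP position; "tcp_rot": TCP orientation; "contact_force": force on the tool from outside, world axes, zero at the start; "moment": the same for the moment, N m; "grip_width": opening from 0.0 (shut) to 1.0 (fully open); "gripper_force": force on a finger pad.
Only numpy, scipy, OpenCV 4.12 (cv2) and the standard library are available. Lean on these libraries where they do the work, as an engineer would, in place of code of your own. Each camera call takes 0.05 s, during which the arm holds its last target. There are 200 camera calls.

## Working session

There is one attempt and no reset: what is moved stays moved. The work goes in short steps, Python scripts to look and compute and a shell command to move; the robot and the scene stay as the last step left them, time stands still between calls to the robot, and variables do not carry over. Pictures are saved under pics/ and viewed, at most 10 in all, crops included, and the job is handed in when it is done.

```bash
ls; mkdir -p pics; cat > h.py <<'E'
import numpy as np, cv2
from cell import arm
from scipy.spatial.transform import Rotation as R
def save(cam,name):
    im,d=arm.capture(cam); cv2.imwrite('pics/'+name+'.png',im[:,:,::-1]); np.savez('pics/'+cam+'_last.npz',im=im,d=d); return im,d
def cloud(cam,d):
    m=arm.camera_model(cam);K=np.array(m['mtx']);T=np.array(m['world_from_camera'])
    v,u=np.mgrid[:480,:640]; 
    P=np.stack([(u-K[0,2])/K[0,0]*d,-(v-K[1,2])/K[1,1]*d,-d],-1)
    W=P@T[:3,:3].T+T[:3,3]; W[d<=0]=np.nan; return W
E
python3 - <<'E'
from h import *
for c in('top','side'):
    im,d=save(c,c+'0'); m=arm.camera_model(c); print(c,{k:np.round(v,3) if not isinstance(v,str) else v for k,v in m.items()})
    for n in('small_pan','medium_pan','large_pan','movement','canister','spare_movement'):
        if c=='top': print(n,[(round(r['score'],2),np.round(r['uv']).tolist()) for r in arm.mark_of(n,c)])
o=arm.get_obs(); print(o)
E
```

```text
pics
top {'mtx': array([[564.988,   0.   , 333.21 ],
       [  0.   , 564.988, 241.959],
       [  0.   ,   0.   ,   1.   ]]), 'world_from_camera': array([[ 0.02 ,  0.986, -0.166,  0.286],
       [-1.   ,  0.019, -0.009, -0.039],
       [-0.006,  0.166,  0.986,  1.404],
       [ 0.   ,  0.   ,  0.   ,  1.   ]])}
small_pan [(0.98, [425.0, 252.0]), (0.24, [405.0, 255.0])]
medium_pan [(0.85, [435.0, 252.0]), (0.82, [542.0, 303.0]), (0.58, [449.0, 340.0])]
large_pan []
movement [(0.78, [376.0, 197.0]), (0.74, [394.0, 314.0]), (0.58, [428.0, 253.0])]
canister [(0.87, [150.0, 201.0])]
spare_movement [(0.88, [516.0, 227.0])]
side {'mtx': array([[506.046,   0.   , 321.033],
       [  0.   , 506.046, 233.413],
       [  0.   ,   0.   ,   1.   ]]), 'world_from_camera': array([[ 0.987,  0.094, -0.128,  0.353],
       [-0.159,  0.528, -0.835, -1.146],
       [-0.011,  0.844,  0.536,  0.761],
       [ 0.   ,  0.   ,  0.   ,  1.   ]])}
{'t': 0.4, 'joint_pos': array([ 1.21079715,  0.53653597, -0.0044199 ,  1.538054  ,  0.00255919,
        1.06729526, -0.07120724]), 'qd': array([ 0.00046217, -0.00075495, -0.0019551 , -0.00118711,  0.00067531,
       -0.00022004,  0.0003217 ]), 'effort': array([-1.45724647e-03, -5.70299971e+01,  9.88602564e-01, -2.51561612e+01,
       -5.62649046e-02,  1.31062424e-02,  5.79893936e-05]), 'position': array([ 0.18822194, -0.62204674,  0.25756735]), 'tcp_rot': array([-3.10746945e+00, -4.59841093e-01,  6.98382377e-05]), 'contact_force': array([ 0.771073  , -0.14155447, -0.39786082]), 'moment': array([-0.02958953, -0.02736857, -0.02004702]), 'gripper_force': 0.0, 'grip_width': 1.0042203295875103}
```

View pics/top0.png

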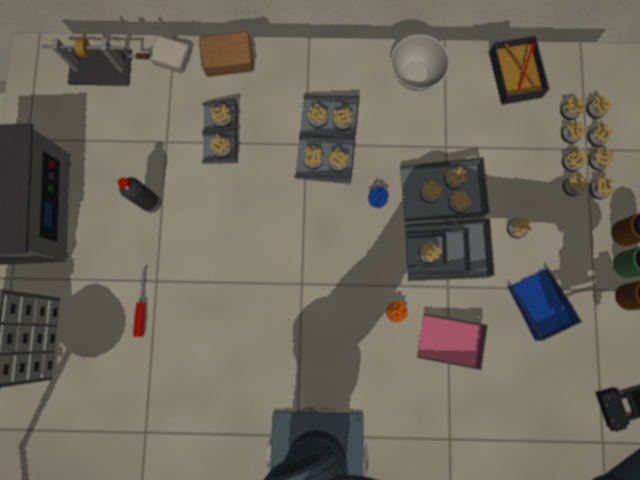

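View pics/side0.png

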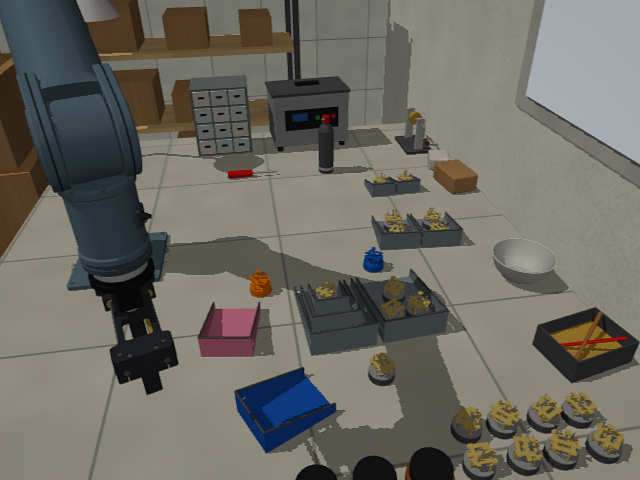

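Top view: the nest is at (448,250), with small pan at (430,252) and mouth to the left. Large row1 is at (445,188), medium row1 at (325,160) and small row1 at (220,145). The blue movement (378,195), orange movement (397,311), pink pan (452,341) and blue pan (544,303) are decoys. Next I fit pan poses to the depth.

```bash
cat >> h.py <<'E'
from scipy.optimize import least_squares
from scipy.spatial import cKDTree
DIM={'l':(.2,.14,.06,.025),'m':(.145,.106,.052,.022),'s':(.09,.076,.044,.02)}
def model(k,z0):
    L,W,H,h=DIM[k]; P=[]
    for y in np.arange(-L/2,L/2+1e-6,.0015):
        top=H+(h-H)*(y+L/2)/L
        for x in(-W/2,-W/2+.003,W/2,W/2-.003): P+=[(x,y,z) for z in np.arange(.004,top+.001,.0015)]
        for x in(-W/2+.0015,W/2-.0015): P.append((x,y,top))
    for x in np.arange(-W/2,W/2+1e-6,.0015):
        for y in(-L/2,-L/2+.003): P+=[(x,y,z) for z in np.arange(.004,H+.001,.0015)]
        P.append((x,-L/2+.0015,H))
    return np.array(P)+[0,0,z0]
def fit(k,W,xy,z0=0,yaw=0.):
    """W: Nx3 world points; returns x,y,yaw of the pan (yaw of its x axis), robust rms"""
    L,Wd,H,h=DIM[k]; t=cKDTree(model(k,z0)); p=np.array([*xy,yaw],float)
    W=W[np.isfinite(W).all(1)]
    for it,tol in enumerate((.03,.012,.006,.006)):
        c,s=np.cos(p[2]),np.sin(p[2]); q=(W[:,:2]-p[:2])@np.array([[c,-s],[s,c]])
        on=(abs(q[:,0])<Wd/2+tol)&(abs(q[:,1])<L/2+tol)&(W[:,2]>z0+.010)&(W[:,2]<z0+H+.006)
        inn=(abs(q[:,0])<Wd/2-.012)&(q[:,1]>-L/2+.012)
        S=W[on&~inn]
        def f(p):
            c,s=np.cos(p[2]),np.sin(p[2]); q=(S[:,:2]-p[:2])@np.array([[c,-s],[s,c]])
            return t.query(np.c_[q,S[:,2]])[0]
        r=least_squares(f,p,loss='soft_l1',f_scale=.002,diff_step=1e-3,x_scale=[.01,.01,.1]); p=r.x
    return p,np.median(f(p)),len(S)
def px2w(cam,uv,z):
    m=arm.camera_model(cam);K=np.array(m['mtx']);T=np.array(m['world_from_camera'])
    r=T[:3,:3]@np.array([(uv[0]-K[0,2])/K[0,0],-(uv[1]-K[1,2])/K[1,1],-1]); return T[:3,3]+r*(z-T[2,3])/r[2]
def last(cam): return cloud(cam,np.load('pics/%s_last.npz'%cam)['d'])
E
python3 - <<'E'
from h import *
Ws={c:last(c) for c in('top','side')}
b=Ws['top'][200:400:20,250:350:20]; print('bench z',np.nanmedian(b[...,2]), np.nanstd(b[...,2]))
b=Ws['side'][200:300:20,200:280:20]; print('bench z side',np.nanmedian(b[...,2]))
g=dict(large=('l',(449,250),0),medium=('m',(436,252),.003),small=('s',(427,253),.006),l1=('l',(445,188),0),m1=('m',(325,160),0),s1=('s',(220,145),0))
for n,(k,uv,z0) in g.items():
    x=px2w('top',uv,z0)[:2]
    for nm,W in(('top',Ws['top'].reshape(-1,3)),('side',Ws['side'].reshape(-1,3)),('both',np.vstack([Ws[c].reshape(-1,3) for c in Ws]))):
        p,e,N=fit(k,W,x,z0); print(n,nm,np.round(x,3),np.round(p,4),round(e*1e3,2),N)
# movement: top plates of nest
W=Ws['top'][225:280,405:460].reshape(-1,3); s=W[(W[:,2]>.035)&(W[:,2]<.08)]
print(np.round([np.nanmedian(s,0),np.nanmin(s,0),np.nanmax(s,0)],3))
im=np.load('pics/top_last.npz')['im'][205:295,390:510]; cv2.imwrite('pics/c1.png',cv2.resize(im,(720,540),interpolation=cv2.INTER_CUBIC)[:,:,::-1])
E
```

```text
bench z 0.0018667682279059905 0.0028149162581642675
bench z side 0.0007863948191171866
large top [ 0.508 -0.317] [ 0.506  -0.3073  0.0393] 1.41 1082
large side [ 0.508 -0.317] [ 0.5063 -0.3128  0.0598] 1.06 2057
large both [ 0.508 -0.317] [ 0.5059 -0.3108  0.0555] 1.26 3076
medium top [ 0.502 -0.284] [ 0.4999 -0.2832  0.0483] 1.02 610
medium side [ 0.502 -0.284] [ 0.5008 -0.2872  0.0415] 1.02 1103
medium both [ 0.502 -0.284] [ 0.5004 -0.2857  0.0422] 1.24 1703
small top [ 0.498 -0.261] [ 0.5027 -0.2536  0.0297] 1.12 350
small side [ 0.498 -0.261] [ 0.5035 -0.2605  0.0378] 0.97 613
small both [ 0.498 -0.261] [ 0.5031 -0.2587  0.0336] 1.32 966
l1 top [ 0.668 -0.309] [ 0.656  -0.2961  0.0748] 0.99 1110
l1 side [ 0.668 -0.309] [ 0.6572 -0.3026  0.0729] 0.98 2025
l1 both [ 0.668 -0.309] [ 0.6567 -0.3007  0.0768] 1.14 3133
m1 top [ 0.737 -0.001] [ 0.7352  0.0029 -0.0786] 1.58 745
m1 side [ 0.737 -0.001] [ 0.7361 -0.0041 -0.0607] 1.31 878
m1 both [ 0.737 -0.001] [ 0.7349 -0.0033 -0.0746] 1.35 1575
s1 top [0.772 0.273] [0.7756 0.2774 0.4833] 3.55 499
s1 side [0.772 0.273] [0.7645 0.267  0.0795] 1.48 379
s1 both [0.772 0.273] [0.7667 0.2686 0.1255] 2.76 809
[[ 0.495 -0.276  0.046]
 [ 0.432 -0.335  0.035]
 [ 0.555 -0.217  0.074]]
```

View pics/c1.png

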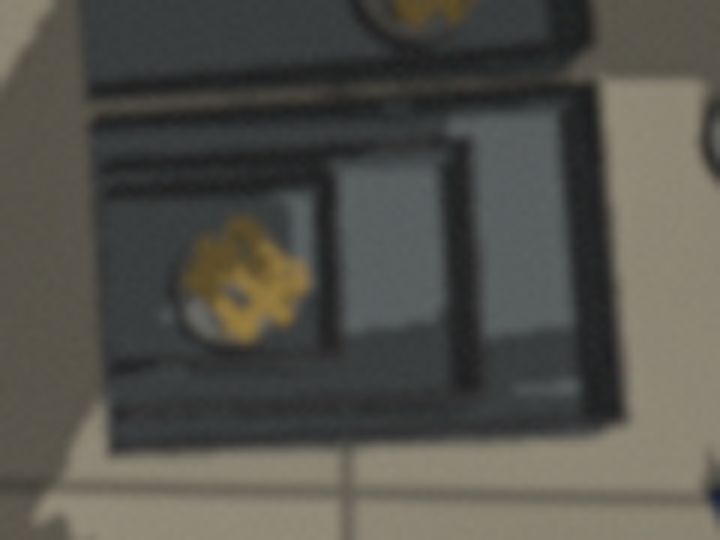

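Crop (6x, offset 390,205): it shows the small pan with the brass movement at crop (243,285), i.e. pixel (430,252). The back gaps between the pans are clear. The drum sits close to the small pan's back wall, so there is no room there for a finger. I'll push that wall from outside with both fingers spread.

Candidates are the nested grey pan (430,252), row pans (220,145)/(325,160), the pink pan (452,341) and the blue pan (544,303). I choose the nested grey one.

```bash
cat >> h.py <<'E'
def plan(x,y,z,yaw):
    o=arm.get_obs(); Rm=R.from_rotvec(o['tcp_rot']).as_matrix(); a=np.arctan2(Rm[1,0],Rm[0,0])
    d=Rm.T@(np.array([x,y,z])-o['position']); w=(yaw-a+np.pi)%(2*np.pi)-np.pi
    print('now',np.round(o['position'],4),'yaw %.3f'%a,'t %.1f'%o['t'],'j7 %.2f'%o['joint_pos'][6],'F',np.round(o['contact_force'],1),'w %.3f'%o['grip_width']); print('delta',np.round(d,4).tolist(),'roll %.3f'%-w)
E
python3 -c "
from h import *
plan(.506,-.328,.12,1.613)"
```

```text
now [ 0.1882 -0.622   0.2576] yaw 0.294 t 0.4 j7 -0.07 F [ 0.8 -0.1 -0.4] w 1.004
delta [0.3893, -0.1894, 0.1376] roll -1.319
```

```bash
python3 -m jog '{"jaw":[0.545,0.545,0.545,0.545,0.545,0.545,0.545,0.545,0.545,0.545,0.545,0.545,0.545,0.545],"delta_pos":[[0.389,-0.189,0.05],[0.389,-0.189,0.05],[0.389,-0.189,0.05],[0.389,-0.189,0.05],[0.389,-0.189,0.05],[0.389,-0.189,0.05],[0.389,-0.189,0.1],[0.389,-0.189,0.1],[0.389,-0.189,0.138],[0.389,-0.189,0.138],[0.389,-0.189,0.138],[0.389,-0.189,0.138],[0.389,-0.189,0.138],[0.389,-0.189,0.138]],"roll":[-1.319,-1.319,-1.319,-1.319,-1.319,-1.319,-1.319,-1.319,-1.319,-1.319,-1.319,-1.319,-1.319,-1.319]}' 30; python3 - <<'E'
from h import *
plan(.506,-.328,.033,1.613)
im,d=save('side','side1'); cv2.imwrite('pics/c2.png',cv2.resize(im[200:380,220:460],(800,600),interpolation=cv2.INTER_CUBIC)[:,:,::-1])
E
```

```text
t: 1.8
position: [0.5056, -0.3305, 0.1212]
tcp_rot: [2.175, 2.263, -0.001]
contact_force: [0.3, 0.3, -0.3]
grip_width: 0.454
gripper_force: 0.0
now [ 0.5056 -0.3305  0.1212] yaw 1.610 t 1.8 j7 0.30 F [ 0.3  0.3 -0.3] w 0.454
delta [0.0027, 0.0004, 0.0882] roll -0.003
```

View pics/c2.png

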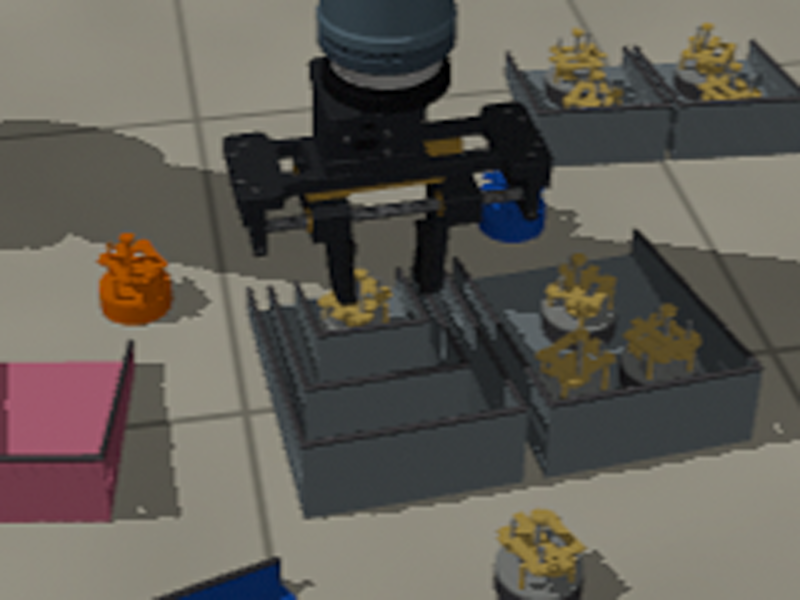

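The gripper is above the nest gap in the side view, about 90 mm up. The gap fit from both cameras agrees to 4 mm with 16 mm clearance, so I descend.

```bash
python3 -m jog '{"jaw":[0.545,0.545,0.545,0.545,0.545,0.545],"delta_pos":[[0.002,0,0.03],[0.002,0,0.05],[0.002,0,0.07],[0.002,0,0.08],[0.002,0,0.088],[0.002,0,0.088]],"roll":[0,0,0,0,0,0]}' 30; python3 -m jog '{"jaw":[0.545,0.545,0.545,0.545,0.545,0.545],"delta_pos":[[0.006,0,0],[0.012,0,0],[0.018,0,0],[0.024,0,0],[0.03,0,0],[0.03,0,0]],"roll":[0,0,0,0,0,0]}'
```

```text
t: 2.45
position: [0.5054, -0.3267, 0.0314]
tcp_rot: [-2.174, -2.267, 0.0]
contact_force: [-0.1, 0.1, 1.1]
grip_width: 0.458
gripper_force: 0.0
t: 3.05
position: [0.5048, -0.2956, 0.032]
tcp_rot: [2.173, 2.269, 0.001]
contact_force: [0.1, -1.1, 0.5]
grip_width: 0.454
gripper_force: 0.2
```

```bash
python3 -m jog '{"jaw":[0.545,0.545,0.545,0.545,0.545,0.545,0.545,0.545,0.545,0.545,0.545,0.545,0.545,0.545],"delta_pos":[[0.01,0,0],[0.023,0,0],[0.036,0,0],[0.049,0,0],[0.062,0,0],[0.075,0,0],[0.088,0,0],[0.101,0,0],[0.114,0,0],[0.127,0,0],[0.14,0,0],[0.153,0,0],[0.165,0,0],[0.165,0,0]],"roll":[0,0,0,0,0,0,0,0,0,0,0,0,0,0]}'; python3 - <<'E'
from h import *
plan(.5,-.13,.033,1.613)
im,d=save('side','side2'); im2,d2=save('top','top2')
cv2.imwrite('pics/c3.png',np.hstack([cv2.resize(im[150:350,220:420],(400,400)),cv2.resize(im2[180:330,300:500],(400,400))])[:,:,::-1])
E
```

```text
t: 4.45
position: [0.4977, -0.1291, 0.0318]
tcp_rot: [-2.17, -2.27, -0.001]
contact_force: [0.5, -0.9, 0.1]
grip_width: 0.454
gripper_force: 0.0
now [ 0.4977 -0.1291  0.0318] yaw 1.616 t 4.5 j7 -0.10 F [ 0.5 -0.9  0.1] w 0.454
delta [-0.001, 0.0023, -0.0012] roll 0.003
```

View pics/c3.png

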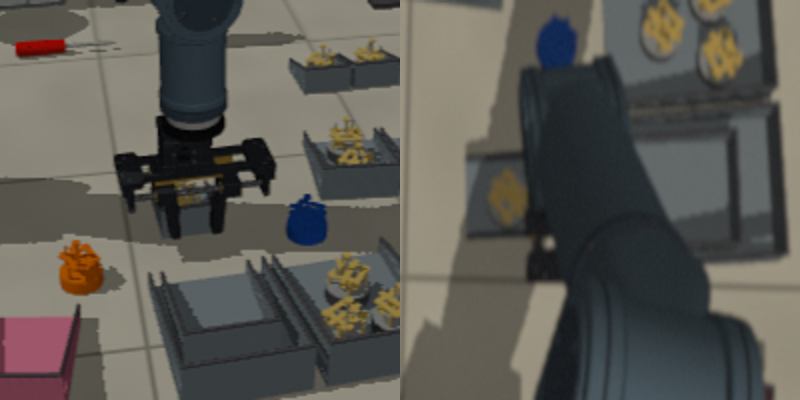

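The small pan is out on the bench with its movement upright at about pixel (427,253), and the medium and large pans look undisturbed. I'll check where the drum now sits in the pan.

```bash
python3 - <<'E'
from h import *
for c in('top','side'):
    for n in('movement','small_pan','small_pan_mouth'):
        for r in arm.mark_of(n,c):
            w=px2w(c,r['uv'],0.003)
            if r['score']>.3: print(c,n,round(r['score'],2),np.round(r['uv']),np.round(w[:2],4))
W=last('top').reshape(-1,3); s=W[(abs(W[:,0]-.5)<.045)&(W[:,1]>-.08)&(W[:,1]<-.01)&(W[:,2]>.027)&(W[:,2]<.075)]
print(np.round([np.median(s,0),s.min(0),s.max(0)],3),len(s))
for c in('top','side'):
    p,e,N=fit('s',last(c).reshape(-1,3),(.498,-.075),0,.045);print(c,np.round(p,4),e,N)
E
```

```text
top movement 0.78 [354. 253.] [ 0.4941 -0.0789]
top movement 0.74 [376. 199.] [ 0.6354 -0.1342]
top small_pan 0.62 [352. 255.] [ 0.4904 -0.0729]
top small_pan_mouth 0.8 [330. 249.] [ 0.5031 -0.0195]
side movement 0.86 [262. 288.] [ 0.3551 -0.1829]
side movement 0.71 [370. 266.] [ 0.6333 -0.1381]
side movement 0.59 [312. 259.] [ 0.4924 -0.0815]
side small_pan 0.9 [313. 256.] [ 0.4967 -0.0699]
side small_pan_mouth 0.7 [310. 249.] [ 0.4917 -0.0383]
side small_pan_mouth 0.6 [333. 319.] [ 0.5041 -0.3182]
[[ 0.491 -0.07   0.04 ]
 [ 0.456 -0.08   0.027]
 [ 0.533 -0.033  0.067]] 202
top [ 0.4929 -0.0457  0.0497] 0.001173901924424747 301
side [ 0.4939 -0.0747  0.0838] 0.0010611723301923695 274
```

```bash
python3 -m jog '{"jaw":[0.545,0.545,0.545,0.818,0.818,0.818,0.818,0.818,0.818],"delta_pos":[[-0.008,0,0],[-0.008,0,-0.035],[-0.008,0,-0.075],[0.02,-0.02,-0.085],[0.06,-0.037,-0.085],[0.09,-0.037,-0.085],[0.09,-0.037,-0.08],[0.09,-0.037,-0.075],[0.09,-0.037,-0.07]],"roll":[0,0,0,0,0,0,0,0,0]}'; python3 - <<'E'
from h import *
plan(.457,-.041,.026,1.616)
im,d=save('side','side3'); im2,d2=save('top','top3')
for c in('top','side'):
  for y0 in (-.075,-.07):
    p,e,N=fit('s',last(c).reshape(-1,3),(.495,y0),0,.045);print(c,np.round(p,4),e,N)
  for y0 in (-.01,.1): 
    for s0 in((.768,.27),(.762,.275)):
      p,e,N=fit('s',last(c).reshape(-1,3),s0,0,y0);print('s1',c,np.round(p,4),e,N)
cv2.imwrite('pics/c4.png',np.hstack([cv2.resize(im[170:290,250:370],(400,400),interpolation=cv2.INTER_CUBIC),cv2.resize(im2[90:190,170:270],(400,400),interpolation=cv2.INTER_CUBIC)])[:,:,::-1])
E
```

```text
t: 5.75
position: [0.457, -0.0449, 0.1012]
tcp_rot: [2.176, 2.265, -0.001]
contact_force: [0.5, 0.7, -0.2]
grip_width: 0.184
gripper_force: 0.0
now [ 0.457  -0.0449  0.1012] yaw 1.611 t 5.8 j7 -0.24 F [ 0.5  0.7 -0.2] w 0.184
delta [0.004, 0.0002, 0.0752] roll -0.005
top [ 0.495 -0.075  0.045] nan 0
top [ 0.495 -0.07   0.045] nan 0
s1 top [0.763  0.2716 0.0569] 0.0018402849565473554 502
s1 top [0.7629 0.2716 0.0479] 0.0016324414618354261 487
s1 top [0.7632 0.2716 0.0479] 0.0020256238276574402 525
s1 top [0.7629 0.2716 0.0482] 0.0016071233557936027 484
side [ 0.4949 -0.0741  0.0495] 0.0009900262984065184 464
side [ 0.4949 -0.0741  0.0498] 0.0009968626626304109 464
s1 side [0.7635 0.2676 0.0778] 0.0015655713905544867 368
s1 side [0.7637 0.2675 0.0702] 0.0015140378174759114 364
s1 side [0.7636 0.2676 0.0762] 0.001550667725781442 369
s1 side [0.7635 0.2676 0.0757] 0.00153144570940873 367
  return _methods._mean(a, axis=axis, dtype=dtype,
  ret = ret.dtype.type(ret / rcount)
```

View pics/c4.png

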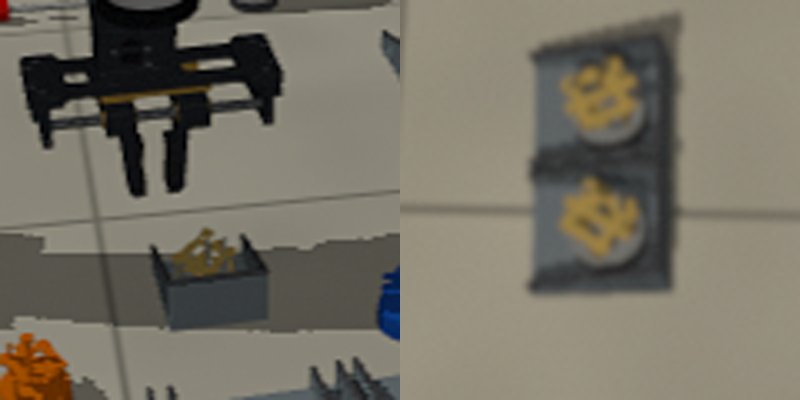

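Both fits agree on the small pan at (0.495, -0.074). Crop right shows small row1 with its near side at about (215-238,163). I'll pinch the -x side wall near the mouth, and refine the row yaws from image edges.

```bash
python3 -m jog '{"jaw":[0.818,0.818,0.818,0.818,0.818],"delta_pos":[[0.004,0,0.03],[0.004,0,0.05],[0.004,0,0.066],[0.004,0,0.075],[0.004,0,0.075]],"roll":[0,0,0,0,0]}'; python3 - <<'E'
from h import *
plan(.457,-.041,.026,1.616)
im=np.load('pics/top_last.npz')['im'].astype(float).mean(2)
def cross(line,frm,step,n):
    "first subpixel crossing walking from bench into the pan"
    v=np.array([im[int(frm[1]+step[1]*i),int(frm[0]+step[0]*i)] for i in range(n)])
    lo,hi=v[-4:].min(),np.median(v[:4]); t=(lo+hi)/2
    i=np.argmax(v<t); return i-1+(v[i-1]-t)/(v[i-1]-v[i])
def edge(pts,step,n,z):
    P=[]
    for p in pts:
        k=cross(None,p,step,n); P.append(px2w('top',(p[0]+step[0]*k,p[1]+step[1]*k),z)[:2])
    P=np.array(P); vx,vy,x,y=cv2.fitLine(P.astype(np.float32),cv2.DIST_HUBER,0,1e-4,1e-4).ravel()
    r=(P-[x,y])@[-vy,vx]; return np.arctan2(vy,vx),(x,y),np.std(r)
for n,nc,nr,mc,mr,bc in(('s1',(207,234),170,196,(137,157),246),('m1',(302,346),190,287,(148,172),362)):
    a,c,s=edge([(u,nr) for u in range(*nc)],(0,-1),16,0); print(n,'side yaw',round((a-np.pi/2+np.pi/2)%np.pi-np.pi/2,4),np.round(c,4),round(s,4))
    a,c,s=edge([(mc,v) for v in range(*mr)],(1,0),16,.003); print(n,'mouth yaw',round((a+np.pi/2)%np.pi-np.pi/2,4),np.round(c,4),round(s,4))
    a,c,s=edge([(bc,v) for v in range(*mr)],(-1,0),16,0); print(n,'back yaw',round((a+np.pi/2)%np.pi-np.pi/2,4),np.round(c,4),round(s,4))
E
```

```text
t: 6.35
position: [0.456, -0.0399, 0.0258]
tcp_rot: [-2.174, -2.266, 0.002]
contact_force: [-0.5, -0.0, 0.4]
grip_width: 0.18
gripper_force: 0.0
now [ 0.456  -0.0399  0.0258] yaw 1.612 t 6.3 j7 -0.33 F [-0.5 -0.   0.4] w 0.180
delta [-0.0011, 0.0009, -0.0002] roll -0.004
s1 side yaw 0.0511 [0.725  0.2734] 0.0004
s1 mouth yaw 0.0643 [0.7742 0.3173] 0.0004
s1 back yaw -0.0442 [0.7625 0.225 ] 0.0009
m1 side yaw -0.0875 [0.6828 0.0141] 0.0003
m1 mouth yaw -0.0705 [0.7395 0.0725] 0.0004
m1 back yaw -0.0925 [ 0.7373 -0.0746] 0.0003
```

```bash
python3 -m jog '{"jaw":[0.9,0.95,1,1,1,1],"delta_pos":[[0,0,0],[0,0,0],[0,0,0],[0,0,0],[0,0,0],[0,0,0]],"roll":[0,0,0,0,0,0]}' 20; python3 - <<'E'
from h import *
save('side','side4')
p,e,N=fit('s',last('side').reshape(-1,3),(.495,-.074),0,.045);print(np.round(p,4),e,N)
plan(.457,-.041,.026,1.616)
E
```

```text
t: 6.95
position: [0.4567, -0.0396, 0.0273]
tcp_rot: [2.174, 2.267, -0.0]
contact_force: [-2.0, 0.1, 6.2]
grip_width: 0.029
gripper_force: 20.0
[ 0.4942 -0.0742  0.0406] 0.0011646075801490256 537
now [ 0.4567 -0.0396  0.0273] yaw 1.613 t 7.0 j7 -0.33 F [-3.   0.1  6.9] w 0.031
delta [-0.0014, 0.0002, 0.0013] roll -0.003
```

```bash
python3 -m jog '{"jaw":[1,1,1,1,1,1,1,1,1,1,1,1,1,1,1,1,1,1,1,1],"delta_pos":[[0.005,0.003,-0.001],[0.014,0.008,-0.001],[0.028,0.015,-0.001],[0.046,0.025,-0.001],[0.065,0.035,-0.001],[0.086,0.046,-0.001],[0.108,0.058,-0.001],[0.129,0.069,-0.001],[0.15,0.08,-0.001],[0.171,0.092,-0.001],[0.192,0.103,-0.001],[0.213,0.114,-0.001],[0.235,0.126,-0.001],[0.256,0.137,-0.001],[0.275,0.148,-0.001],[0.293,0.157,-0.001],[0.309,0.166,-0.001],[0.319,0.171,-0.001],[0.326,0.175,-0.001],[0.328,0.176,-0.001]],"roll":[0,0,0,0,0,0,0,0,0,0,0,-0.005,-0.01,-0.015,-0.015,-0.015,-0.015,-0.015,-0.015,-0.015]}'; python3 - <<'E'
from h import *
im,d=save('side','side5'); im2,d2=save('top','top5')
for c in('top','side'):
  for n,s0 in(('pan',(.656,.261)),('s1',(.7635,.269))):
    p,e,N=fit('s',last(c).reshape(-1,3),s0,0,.055);print(n,c,np.round(p,4),e,N)
plan(.6436,.2969,.026,1.628)
cv2.imwrite('pics/c5.png',np.hstack([cv2.resize(im[130:230,330:430],(400,400),interpolation=cv2.INTER_CUBIC),cv2.resize(im2[110:230,170:290],(400,400),interpolation=cv2.INTER_CUBIC)])[:,:,::-1])
E
```

```text
t: 9.0
position: [0.6185, 0.2967, 0.0275]
tcp_rot: [-2.156, -2.284, -0.0]
contact_force: [-0.3, -0.3, -1.0]
grip_width: 0.033
gripper_force: 20.0
pan top [0.6577 0.2664 0.0659] 0.0009503489542760637 228
s1 top [0.7628 0.2713 0.0406] 0.0015657388344627117 438
pan side [0.6579 0.2625 0.0481] 0.0013816156788762396 377
s1 side [0.7639 0.2669 0.0749] 0.001365237381346505 362
now [0.6184 0.2959 0.0275] yaw 1.628 t 9.1 j7 -0.67 F [-0.8  0.9 -1.4] w 0.033
delta [-0.0005, 0.0253, 0.0015] roll 0.000
```

View pics/c5.png

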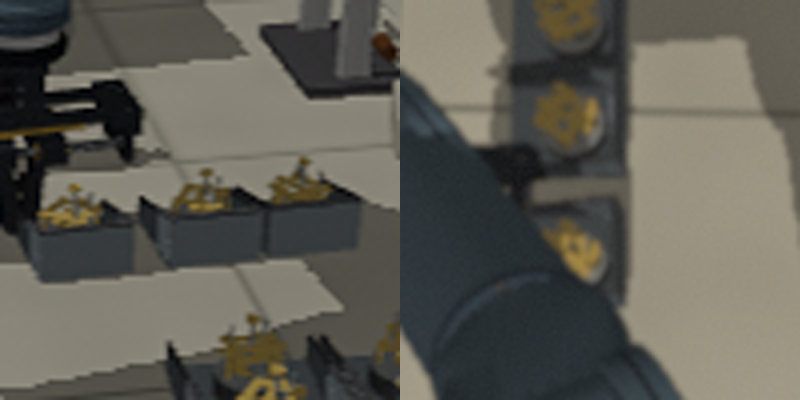

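The pan is aligned with the row about 24 mm short, and the movement is standing. Next I close the gap.

```bash
python3 -m jog '{"jaw":[1,1,1,1,1,1],"delta_pos":[[0,0.005,0],[0,0.011,0],[0,0.017,0],[-0.001,0.021,0.001],[-0.001,0.023,0.001],[-0.001,0.023,0.001]],"roll":[0,0,0,0,0,0]}'; python3 - <<'E'
from h import *
im,d=save('side','side6'); im2,d2=save('top','top6')
for c in('top','side'):
  for n,s0 in(('pan',(.681,.263)),('s1',(.7635,.269))):
    p,e,N=fit('s',last(c).reshape(-1,3),s0,0,.055);print(n,c,np.round(p,4),e,N)
plan(.6436,.2969,.026,1.628)
cv2.imwrite('pics/c6.png',np.hstack([cv2.resize(im[130:230,330:430],(400,400),interpolation=cv2.INTER_CUBIC),cv2.resize(im2[110:210,170:270],(400,400),interpolation=cv2.INTER_CUBIC)])[:,:,::-1])
E
```

```text
t: 9.7
position: [0.6419, 0.2963, 0.0274]
tcp_rot: [-2.157, -2.283, -0.0]
contact_force: [-2.7, 0.7, 5.1]
grip_width: 0.029
gripper_force: 20.0
pan top [0.6833 0.2664 0.0836] 0.002500822131748268 317
s1 top [0.7622 0.2712 0.0123] 0.0015948759547842852 394
pan side [0.6834 0.2625 0.0509] 0.0016183234530773218 418
s1 side [0.7652 0.2671 0.0636] 0.0015218590304672272 334
now [0.6419 0.2963 0.0274] yaw 1.628 t 9.8 j7 -0.64 F [-3.2 -0.3  5.9] w 0.030
delta [0.0005, 0.0017, 0.0014] roll -0.000
```

View pics/c6.png

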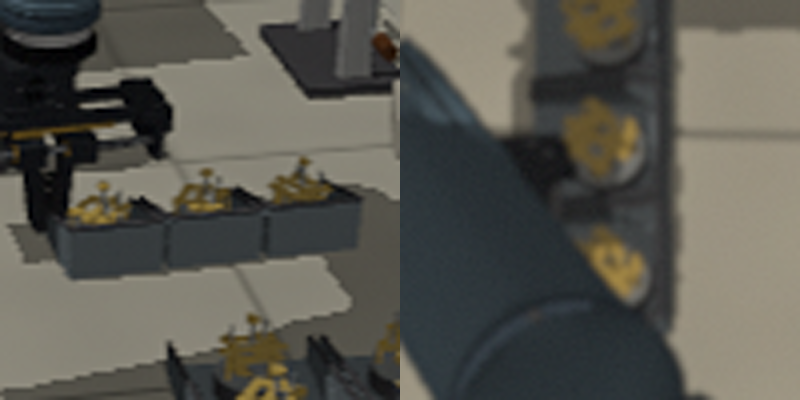

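The small pan sits beside the row with a gap of about 4–5 mm, square, and mouths level. Release and rise.

```bash
python3 -m jog '{"jaw":[0.95,0.9,0.85,0.82,0.82,0.82,0.82,0.82,0.82,0.82],"delta_pos":[[0,0,0],[0,0,0],[0,0,0],[0,0,0],[0,0,0],[0,0,-0.01],[0,0,-0.03],[0,0,-0.06],[0,0,-0.1],[0,0,-0.13]],"roll":[0,0,0,0,0,0,0,0,0,0]}'; python3 - <<'E'
from h import *
plan(.5039,-.358,.13,.043)
E
```

```text
t: 10.8
position: [0.6426, 0.2967, 0.1613]
tcp_rot: [2.156, 2.283, 0.006]
contact_force: [0.8, 0.4, -0.0]
grip_width: 0.177
gripper_force: 0.0
now [0.6426 0.2967 0.1613] yaw 1.628 t 10.8 j7 -0.61 F [ 0.8  0.4 -0. ] w 0.177
delta [-0.6457, -0.176, 0.0296] roll 1.585
```

```bash
python3 -m jog '{"jaw":[0.66,0.66,0.66,0.66,0.66,0.66,0.66,0.66,0.66,0.66,0.66,0.66,0.66,0.66,0.66,0.66,0.66,0.66],"delta_pos":[[-0.646,-0.176,-0.02],[-0.646,-0.176,-0.02],[-0.646,-0.176,-0.02],[-0.646,-0.176,-0.02],[-0.646,-0.176,-0.02],[-0.646,-0.176,-0.02],[-0.646,-0.176,-0.02],[-0.646,-0.176,-0.02],[-0.646,-0.176,0],[-0.646,-0.176,0],[-0.646,-0.176,0],[-0.646,-0.176,0.03],[-0.646,-0.176,0.03],[-0.646,-0.176,0.03],[-0.646,-0.176,0.03],[-0.646,-0.176,0.03],[-0.646,-0.176,0.03],[-0.646,-0.176,0.03]],"roll":[1.585,1.585,1.585,1.585,1.585,1.585,1.585,1.585,1.585,1.585,1.585,1.585,1.585,1.585,1.585,1.585,1.585,1.585]}'; python3 - <<'E'
from h import *
im,d=save('side','side7'); im2,d2=save('top','top7')
for c in('top','side'):
  W=last(c).reshape(-1,3)
  for n,k,s0,y0,z in(('pan','s',(.683,.264),.055,0),('s1','s',(.764,.269),.055,0),('med','m',(.5005,-.286),.043,.003),('large','l',(.506,-.311),.05,0)):
    p,e,N=fit(k,W,s0,z,y0);print(n,c,np.round(p,4),e,N)
plan(.5039,-.358,.035,.043)
cv2.imwrite('pics/c7.png',np.hstack([cv2.resize(im[220:380,270:430],(400,400),interpolation=cv2.INTER_CUBIC),cv2.resize(im2[90:190,170:270],(400,400),interpolation=cv2.INTER_CUBIC)])[:,:,::-1])
E
```

```text
t: 12.6
position: [0.5041, -0.3572, 0.1276]
tcp_rot: [-3.14, -0.072, -0.002]
contact_force: [0.4, 0.1, 0.2]
grip_width: 0.341
gripper_force: 0.0
pan top [0.6827 0.2674 0.0563] 0.0023427727447769553 526
s1 top [0.7581 0.2715 0.0269] 0.002399273793969922 462
med top [ 0.4999 -0.2796  0.0468] 0.0010065624964675523 291
large top [ 0.5138 -0.2993  0.1538] 0.0032704102940576568 582
pan side [0.7142 0.2638 0.1202] 0.0014365980333833452 271
s1 side [0.765  0.2672 0.0627] 0.00147251750382666 324
med side [ 0.5009 -0.2873  0.0401] 0.0010257369543673063 1047
large side [ 0.5058 -0.3125  0.057 ] 0.0009567506349690089 1905
now [ 0.5037 -0.3578  0.1272] yaw 0.045 t 12.7 j7 -0.90 F [-0.6 -0.2 -0.4] w 0.339
delta [0.0001, 0.0003, 0.0922] roll 0.002
```

View pics/c7.png

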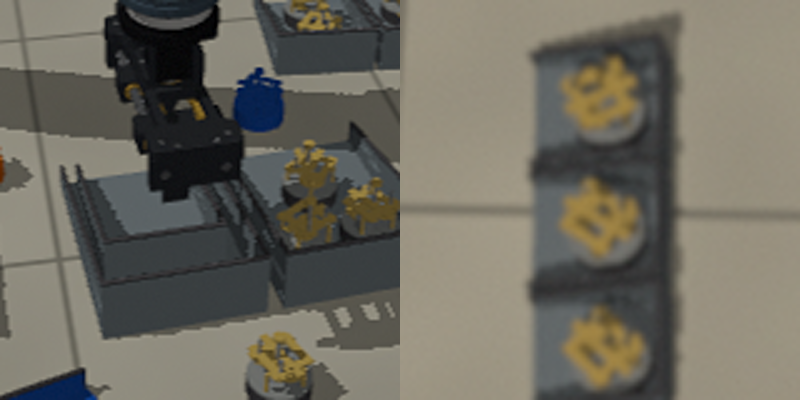

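The small pan is in line with its row, and the movement stands in it at (about 321,178 in image px). The medium and large pans have not moved. Descend and pinch the medium back wall.

```bash
python3 -m jog '{"jaw":[0.66,0.66,0.66,0.66,0.66,0.66,0.8,0.9,1,1,1,1],"delta_pos":[[0,0,0.03],[0,0,0.055],[0,0,0.075],[0,0,0.088],[0,0,0.092],[0,0,0.092],[0,0,0.092],[0,0,0.092],[0,0,0.092],[0,0,0.092],[0,0,0.092],[0,0,0.092]],"roll":[0,0,0,0,0,0,0,0,0,0,0,0]}' 20; python3 - <<'E'
from h import *
save('side','side8')
W=last('side').reshape(-1,3)
for n,k,s0,y0,z in(('med','m',(.5005,-.286),.043,.003),('large','l',(.506,-.311),.05,0),('m1','m',(.736,-.004),-.078,0)):
    p,e,N=fit(k,W,s0,z,y0);print(n,np.round(p,4),e,N)
plan(.5,-.2,.035,.043)
E
```

```text
t: 13.9
position: [0.5031, -0.3587, 0.0353]
tcp_rot: [-3.141, -0.068, -0.001]
contact_force: [-1.2, 1.7, 5.8]
grip_width: 0.033
gripper_force: 20.0
med [ 0.5001 -0.2904  0.0037] 0.0010961565749987186 421
large [ 0.5063 -0.3127  0.0599] 0.0010584858481127231 1843
m1 [ 0.7358 -0.004  -0.0698] 0.0012705835950278723 866
now [ 0.5032 -0.3587  0.0353] yaw 0.043 t 13.9 j7 -0.89 F [-0.6  2.2  6.2] w 0.030
delta [0.0037, -0.1587, 0.0003] roll -0.000
```

```bash
python3 -m jog '{"jaw":[1,1,1,1,1,1,1,1,1,1,1,1,1,1,1,1],"delta_pos":[[0,-0.004,-0.001],[0,-0.012,-0.001],[0,-0.022,-0.001],[0,-0.034,-0.001],[0,-0.048,-0.001],[0,-0.062,-0.001],[0,-0.076,-0.001],[0,-0.09,-0.001],[0,-0.104,-0.001],[0,-0.118,-0.001],[0,-0.132,-0.001],[0,-0.145,-0.001],[0,-0.155,-0.001],[0,-0.162,-0.001],[0,-0.165,0.001],[0,-0.165,0.002]],"roll":[0,0,0,0,0,0,0,0,0,0,0,0,0,0,0,0]}' 20; python3 - <<'E'
from h import *
im,d=save('side','side9')
W=last('side').reshape(-1,3)
for n,k,s0,y0,z in(('med','m',(.494,-.124),.043,0),('large','l',(.506,-.311),.05,0),('m1','m',(.736,-.004),-.078,0)):
    p,e,N=fit(k,W,s0,z,y0);print(n,np.round(p,4),e,N)
plan(.5,-.2,.035,.043)
cv2.imwrite('pics/c9.png',cv2.resize(im[130:330,220:460],(720,600),interpolation=cv2.INTER_CUBIC)[:,:,::-1])
E
```

```text
t: 15.55
position: [0.4958, -0.1939, 0.0325]
tcp_rot: [3.141, 0.068, -0.0]
contact_force: [0.1, 0.1, -0.9]
grip_width: 0.033
gripper_force: 20.0
med [ 0.4936 -0.125   0.0398] 0.0010390808858845631 336
large [ 0.5055 -0.3127  0.0597] 0.0009728823033432036 1932
m1 [ 0.736  -0.0042 -0.0645] 0.001287897767254634 868
now [ 0.4957 -0.1943  0.0325] yaw 0.043 t 15.6 j7 -1.12 F [ 0.1 -0.1 -1.9] w 0.036
delta [0.0041, 0.0058, -0.0025] roll -0.000
```

View pics/c9.png

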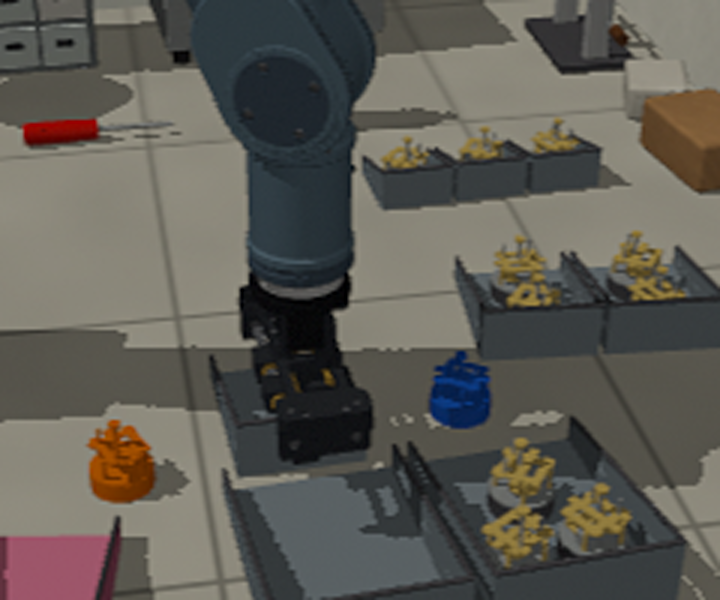

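The medium pan is out on the bench, and the large pan, blue movement and small row are undisturbed. Next I drag it in y past the blue movement, then towards the row with 20 mm spare.

```bash
python3 -m jog '{"jaw":[1,1,1,1,1,1,1,1,1,1,1,1,1,1,1,1,1,1,1,1],"delta_pos":[[0,-0.006,0.001],[0.001,-0.018,0.0015],[0.002,-0.034,0.0015],[0.003,-0.052,0.0015],[0.004,-0.07,0.0015],[0.004,-0.088,0.0015],[0.005,-0.105,0.0015],[0.005,-0.12,0.0015],[0.005,-0.132,0.0015],[0.005,-0.14,0.0015],[0.007,-0.143,0.0015],[0.014,-0.143,0.0015],[0.026,-0.141,0.0015],[0.042,-0.138,0.0015],[0.06,-0.135,0.0015],[0.077,-0.131,0.0015],[0.092,-0.128,0.0015],[0.102,-0.126,0.0015],[0.108,-0.125,0.0015],[0.109,-0.125,0.0015]],"roll":[0,0.01,0.025,0.04,0.055,0.07,0.085,0.1,0.116,0.116,0.116,0.116,0.116,0.116,0.116,0.116,0.116,0.116,0.116,0.116]}' 20; cat > meas.py <<'E'
from h import *
import sys
g=tuple(map(float,sys.argv[1:3]))
for i in range(2):
  for c in('top','side'):
    save(c,c+'m'); W=last(c).reshape(-1,3); r=[]
    for k,s0,y0,z in(('m',g,-.073,0),('m',(.736,-.002),-.073,0)):
      p,e,N=fit(k,W,s0,z,y0); r.append(p); print(c,np.round(p,4),round(e,5),N,end=' | ')
    a=r[1][2]; a=-.073; d=r[0][:2]-r[1][:2]; print('rel x %.4f y %.4f dyaw %.3f'%(d@[np.cos(a),np.sin(a)],d@[-np.sin(a),np.cos(a)],r[0][2]-r[1][2]))
plan(.6191,-.0667,.034,-.073)
E
python3 meas.py .604 .0056
```

```text
t: 17.6
position: [0.5984, -0.0649, 0.0314]
tcp_rot: [-3.139, 0.116, 0.005]
contact_force: [-5.5, 0.1, 9.6]
grip_width: 0.032
gripper_force: 20.0
top [0.6191 0.0245 0.4473] 0.00229 86 | top [ 0.7357  0.0032 -0.0623] 0.00218 570 | rel x -0.1178 y 0.0128 dyaw 0.510
side [ 6.261e-01 -4.000e-04 -1.661e-01] 0.00208 253 | side [ 0.7358 -0.004  -0.0653] 0.00121 868 | rel x -0.1096 y -0.0044 dyaw -0.101
top [0.6235 0.0165 0.4575] 0.00276 90 | top [ 0.736   0.004  -0.0622] 0.00227 562 | rel x -0.1130 y 0.0043 dyaw 0.520
side [ 6.266e-01  4.000e-04 -1.561e-01] 0.00209 267 | side [ 0.7359 -0.004  -0.0612] 0.00126 885 | rel x -0.1093 y -0.0036 dyaw -0.095
now [ 0.5984 -0.0648  0.0315] yaw -0.074 t 17.8 j7 -1.44 F [-3.2 -0.1  5.9] w 0.033
delta [0.0208, 0.0003, -0.0026] roll -0.001
```

```bash
python3 -m jog '{"jaw":[1,1,1,1,1,1],"delta_pos":[[0.004,0,-0.001],[0.009,0,-0.001],[0.014,0,-0.001],[0.0175,0,-0.001],[0.0195,0,-0.001],[0.0195,0,-0.001]],"roll":[0,0,0,0,0,0]}' 20
python3 -m jog '{"jaw":[0.95,0.9,0.85,0.8,0.8,0.8,0.8,0.8,0.8,0.8,0.8,0.8,0.8,0.8],"delta_pos":[[0,0,0],[0,0,0],[0,0,0],[0,0,0],[0,0,0],[0,0,-0.01],[0,0,-0.03],[0,0,-0.06],[0,0,-0.1],[0,0,-0.14],[-0.02,0.04,-0.16],[-0.06,0.08,-0.16],[-0.1,0.12,-0.16],[-0.14,0.16,-0.16]],"roll":[0,0,0,0,0,0,0,0,0,0,0,0,0,0]}'; python3 meas.py .624 .004
```

```text
t: 18.4
position: [0.6191, -0.0661, 0.0321]
tcp_rot: [3.139, -0.115, 0.001]
contact_force: [0.5, -0.8, -1.2]
grip_width: 0.033
gripper_force: 20.0
t: 19.8
position: [0.4809, -0.2036, 0.1932]
tcp_rot: [3.139, -0.115, 0.002]
contact_force: [-0.0, -0.2, 0.1]
grip_width: 0.197
gripper_force: 0.0
top [ 0.6246  0.0101 -0.0715] 0.00193 660 | top [ 0.7308  0.0039 -0.0896] 0.00276 756 | rel x -0.1064 y -0.0015 dyaw 0.018
side [ 0.6258  0.0032 -0.0605] 0.0014 828 | side [ 0.7356 -0.004  -0.0681] 0.00122 807 | rel x -0.1100 y -0.0008 dyaw 0.008
top [ 0.6245  0.0095 -0.0755] 0.00189 680 | top [ 0.7307  0.0041 -0.0857] 0.00305 779 | rel x -0.1063 y -0.0023 dyaw 0.010
side [ 0.6257  0.0033 -0.0557] 0.00136 834 | side [ 0.7358 -0.0042 -0.0602] 0.00126 815 | rel x -0.1104 y -0.0005 dyaw 0.004
now [ 0.4819 -0.2033  0.1931] yaw -0.076 t 20.0 j7 -1.20 F [ 0.2  0.2 -0.3] w 0.199
delta [0.1262, -0.1466, 0.1593] roll -0.003
```

```bash
python3 - <<'E'
from h import *
save('top','topz'); im=np.load('pics/top_last.npz')['im'].astype(float).mean(2)
m=arm.camera_model('top');K=np.array(m['mtx']);T=np.array(m['world_from_camera'])
def w2px(p):
    q=T[:3,:3].T@(np.array(p)-T[:3,3]); return q[0]/-q[2]*K[0,0]+K[0,2], -q[1]/-q[2]*K[1,1]+K[1,2]
def mouth(o,yaw,L,W):
    P=[]
    for x in np.linspace(-W/2+.012,W/2-.012,25):
        c,s=np.cos(yaw),np.sin(yaw); ys=np.arange(.014,-.012,-.0005)
        v=np.array([cv2.getRectSubPix(im.astype(np.float32),(1,1),w2px((o[0]+c*x-s*(L/2+y),o[1]+s*x+c*(L/2+y),.003)))[0,0] for y in ys])
        i=np.argmax(np.abs(np.gradient(cv2.GaussianBlur(v.reshape(-1,1),(1,7),0).ravel()))[4:-4])+4; y=L/2+ys[i]; P.append((o[0]+c*x-s*y,o[1]+s*x+c*y))
    P=np.array(P,np.float32); vx,vy,x,y=cv2.fitLine(P,cv2.DIST_HUBER,0,1e-4,1e-4).ravel(); return x,y,np.arctan(vy/vx)
for a,b,L,W in(((.6246,.0085,-.073),(.7355,.002,-.073),.145,.106),((.682,.267,.057),(.763,.2716,.057),.09,.076)):
    p,q=mouth(a[:2],a[2],L,W),mouth(b[:2],b[2],L,W); yaw=a[2]
    print('pan',np.round(p,4),'row1',np.round(q,4),'level diff %.4f'%((p[0]-q[0])*-np.sin(yaw)+(p[1]-q[1])*np.cos(yaw)))
for c in ('top',):
    W=cloud('top',np.load('pics/top_last.npz')['d']).reshape(-1,3); s=W[(abs(W[:,0]-.682)<.03)&(abs(W[:,1]-.262)<.03)]; print('movement zmax',np.nanmax(s[:,2]))
    print([(round(r['score'],2),np.round(px2w('top',r['uv'],.003)[:2],3)) for r in arm.mark_of('movement','top') if r['score']>.3])
E
```

```text
pan [ 0.6356  0.079  -0.0706] row1 [ 0.7522  0.0715 -0.071 ] level diff -0.0010
pan [0.682  0.3122 0.0738] row1 [0.7617 0.3171 0.0524] level diff -0.0003
movement zmax 0.06781067963543985
[(0.92, array([ 0.645, -0.131])), (0.67, array([0.684, 0.254]))]
```

```bash
python3 -c "
from cell import arm
print(arm.job_done())"
```

```text
the job is handed in; nothing more can be done
None
```

I slid both pans out to the near ends of their rows and handed the job in at about 20 s. Gaps measure about 4–5 mm, mouths are level within about 1–2 mm, they are square within about 0.02 rad, the movement still stands in the small pan, and nothing else I checked had shifted.

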